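# Load the gear case to weight and log it

### The arm

A 6-joint arm with a two-finger parallel gripper is mounted at the origin on the work surface. World frame = base frame: x ahead of the robot, y to its left, z up, the work surface at z = 0. Lengths are in m, angles in rad, forces in N, time in s.
With the tool pointing down it reaches from about 0.35 to 0.95 m from the base axis. Payload 17.4 kg.
Tool frame: the origin (TCP) lies at the very end of the fingers, on their centre line; the grasp point (between the pads) lies 19 mm behind it; x points along the fingers, z is the direction in which the jaws open and shut, and the axes are right-handed (so a half turn about x gives the same grasp; the last joint's range is limited). The gripper opens to 93 mm and grips with 3 to 60 N. Pads are 15 mm wide; open, the fingers measure 128 mm over their backs; the gripper's body (75 mm by 188 mm) begins 65 mm behind the grasp point.
Start: joints at [1.119, 0.116, 1.442, -0, 1.584, -0.038], TCP at [0.271, 0.618, 0.219] pointing down, gripper open.
Joint ranges: [-2.83, 2.83], [-0.83, 2.19], [0.07, 2.5], [-1.14, 4.28], [0.01, 3], [-2.97, 2.97]. Speed limits (rad/s): [1.89, 1.89, 2.22, 3.14, 3.14, 3.14].

### API

Orientations are given as a unit quaternion [x, y, z, w].
In Python, from cell import robot gives the robot as it stands. The module is installed in compiled form; this text tells all that it offers.
- The arm moves only by the shell command python3 -m pendant 'ROWS' [FORCE]. ROWS is JSON, a list of rows, each a list of 7 numbers: the turn, a rotation vector about the tool's x, y, z in rad, then the shift along the tool's x, y, z in mm, then the closure, from -1 (fully open) to 1 (shut). In form: [[wx, wy, wz, dx, dy, dz, fingers], ...]. A call has 1 to 20 rows; each row shifts and turns the commanded pose from where the row before left it, along the tool's axes as they then stand; what a row does not reach is not made up. A row lasts 1/12 s, in which the tool goes at most 41.7 mm and 7.16 degrees, less where a joint would pass 70% of its speed; a pose out of reach is approached as far as the arm can. A call is refused whole if a number of a shift passes 41.7 or a number of a turn 0.125, either way. A call with a gripper value outside its range is refused whole. The fingers move at their own pace and stop on an object; FORCE is the grip in N (left out, the last holds). Time passes only in rows, so rows that do not move let the fingers close. It gives the time, the measured TCP pose, the force and the opening at its end, in the units of the state.
- robot.get_obs(): the state, without advancing time (a new reading comes with each control period).
- robot.get_image(name): name is "side" or "top" or "wrist"; returns (picture, depth): 400x640x3 uint8, red, green, blue; 400x640 float32, m along the optical axis (not along the pixel's ray), 0 where there is no reading.
- robot.camera_model(name): a dict with "intrinsics" (3x3 intrinsics, pixels), "world_to_cam" (4x4, takes a point from world to camera coordinates). Camera axes: x right, y down, z forward; pixel columns grow to the right and rows downward; lengths in m; the calibration is good to about 2 mm. A picture is of the moment at which its call begins: read the wrist's pose just before it. camera_model takes no time and is no camera call; for the wrist camera it gives the pose at the moment of the call.
- robot.sign_off(): hands the job in, once; it reports no verdict.
The state is a dict: "time": time; "qpos": joint angles; "qvel": joint speeds; "tau": joint torques, N m; "ee_pos": TCP position; "ee_rot": TCP orientation; "force": force on the tool from outside, world axes, zero at the start; "moment": the same for the moment, N m; "grip_width": finger opening in m.
Only numpy, scipy, OpenCV 4.12 (cv2) and the standard library are available. Lean on these libraries where they do the work, as an engineer would, in place of code of your own. Each camera call takes 0.05 s, during which the arm holds its last target. There are 200 camera calls.

### The job

Load the tray of the gear-case scale: lay carabiners from the turntable on it, one after another and without dropping them, until the red pointer rests in the green band, leaving the carabiners you do not need where they are. Then slide the yellow lock tab fully aside, press the red button under it right down and let go. Do not disturb the case lid, headlamp, bowl or whistle.

Things in the scene. Friction and masses are not known exactly. Their poses are not given: they have to be found in the camera images.
- scale: Open aluminium gear case with a spring scale in it, fixed, 270 x 260 mm. Origin under its middle, on the shelf. Its +x points away from the robot to the lid hinge (within 0.15 rad), +y to the dial side. Front console: x -125 to -10 mm, top 35 mm high; case behind it: x -10 to 145 mm, rims 45 mm high. May be left or right of the turntable.
- tray_mid (a point): Middle of the top of the flat chrome tray, 110 mm (case x) by 230 mm (y), axes as the case; at x 55, y 0 in the case frame, 80 mm high less joint tray. Springy, 0.2 N/mm. Holds three carabiners laid along x at y 80, 0, -80 mm. The lid overhangs its rear: come from the front with the fingers pointing forward and down, 30 to 40 degrees from vertical; a vertical gripper hits the lid.
- tray (a joint): How far the tray has sunk, m, about 0.005 per carabiner, at most 0.036. Its starting value differs from run to run (1 to 12 mm).
- pointer (a joint): Angle of the red dial pointer, rad (100 x joint tray); grows anticlockwise from above, about 0.5 per carabiner, and settles in half a second. Green band: 1.35 to 2.03. Starts below it; one to three carabiners are needed. The white dial (94 mm) lies flat on the console, centre x -67, y 68 mm in the case frame, 38 mm high; at 1.9 the pointer points along the case's +x.
- lid_edge (a point): Middle of the free edge of the open case lid (260 mm wide, 160 mm long, 8 mm thick). Hinge line at x 145 mm, 47 mm high in the case frame; it stands open 58 degrees from shut, so it leans forward over the tray and this edge is at x 60 mm, 183 mm high. The hinge is stiff, but moves if pushed.
- tab (a joint): Travel of the lock tab, m: 0 covers the button fully, 0.052 is fully aside. It slides to +y of the case and stays where it is left; about 1.5 N of friction.
- tab_rib (a point): Middle of the top of the tab's rib. The yellow tab is a plate 62 mm (x) by 44 mm (y), 47 to 51 mm high, with an upright rib on its middle 50 mm long (x), 12 mm thick (y), its top 75 mm high, to pinch or push. At joint 0 it is at x -67, y -85 mm in the case frame.
- button_top (a point): Middle of the top of the red push button, 32 mm across, at x -67, y -85 mm in the case frame, top 45 mm high; moves down when pressed. Covered by the tab until that is slid aside.
- button (a joint): Button travel, m: 0 up, 0.006 fully down; springs back. About 5 N to press it fully.
- turntable: Chrome turntable, 310 mm across, 22 mm high, locked so that it does not turn. Origin under its centre. The headlamp stands in its middle with the four carabiners around it, 2 by 2, all lengthwise roughly along the turntable's x, at about x +-62, y +-70 mm (each shifted up to 8 mm).
- headlamp: Silver headlamp, 48 mm across, 30 mm high, lens up. Origin under its centre. Leave alone.
- bowl: White ceramic bowl, 90 mm across, 45 mm high. Origin under its centre. Leave alone.
- whistle: Green plastic whistle, 62 mm long, 24 mm high. Origin on its underside near the middle. Leave alone.
- carabiner0: Red anodized carabiner lying flat: a closed loop 102 mm long (its x), 50 mm wide (y), 15 mm thick round bar with straight long sides; 110 g. Origin on its underside at the middle of the loop, which is its balance point. Can be gripped across its width at the middle.
- carabiner1: Blue anodized carabiner lying flat: a closed loop 102 mm long (its x), 50 mm wide (y), 15 mm thick round bar with straight long sides; 110 g. Origin on its underside at the middle of the loop, which is its balance point. Can be gripped across its width at the middle.
- carabiner2: Orange anodized carabiner lying flat: a closed loop 102 mm long (its x), 50 mm wide (y), 15 mm thick round bar with straight long sides; 110 g. Origin on its underside at the middle of the loop, which is its balance point. Can be gripped across its width at the middle.
- carabiner3: Purple anodized carabiner lying flat: a closed loop 102 mm long (its x), 50 mm wide (y), 15 mm thick round bar with straight long sides; 110 g. Origin on its underside at the middle of the loop, which is its balance point. Can be gripped across its width at the middle.
Things that resemble listed ones, but are neither listed nor needed, are in the scene too. Leave any white look-alike of the carabiner0 alone. What is shaped like the carabiner3 but grey is not meant.

How it is judged:
By the outcome, as a careful person would: the job done as asked, in the order asked, and still so for the second after the job is handed in, with the robot touching nothing.
It also fails if it takes over 72 s, if anything falls off the work surface, if the arm or the gripper's body presses on something with over 40 N, if the wrist force passes 120 N, or if a joint passes its speed limit or range.

## Working session

There is one attempt and no reset: what is moved stays moved. The work goes in short steps, Python scripts to look and compute and a shell command to move; the robot and the scene stay as the last step left them, time stands still between calls to the robot, and variables do not carry over. Pictures are saved under pics/ and viewed, on a budget of 10 in all, crops included, one or two more only if the job needs it, and the job is handed in when it is done.

```bash
mkdir -p pics
python3 - <<'E'
from cell import robot
import cv2,numpy as np
o=robot.get_obs();print(o)
for n in ("top","side"):
    p,d=robot.get_image(n);cv2.imwrite(f"pics/{n}0.png",p[:,:,::-1]);np.savez(f"{n}0.npz",p=p,d=d,**robot.camera_model(n))
    print(n,robot.camera_model(n))
E
```

```text
{'time': 0.0, 'qpos': array([ 1.11919411e+00,  1.16459206e-01,  1.44226804e+00, -2.28939469e-05,
        1.58397838e+00, -3.78056163e-02]), 'qvel': array([0.00103786, 0.00112544, 0.00016446, 0.00141935, 0.00178726,
       0.0009285 ]), 'tau': array([ 6.97616579e-04, -7.21296501e+01, -6.22593141e+01,  7.79280486e-02,
        2.40534515e-02, -1.02200577e-04]), 'ee_pos': array([0.27133935, 0.61784061, 0.21792151]), 'ee_rot': array([-0.38683306,  0.59238223,  0.38641409,  0.59171583]), 'force': array([ 1.19868581,  0.84966601, -0.33275438]), 'moment': array([-0.05996082, -0.00177759,  0.01225055]), 'grip_width': 0.09286913652393905}
top {'intrinsics': array([[367.53164432,   0.        , 320.80188634],
       [  0.        , 367.53164432, 197.39864483],
       [  0.        ,   0.        ,   1.        ]]), 'world_to_cam': array([[ 0.01105498, -0.99985768,  0.01274376, -0.00335701],
       [-0.98896365, -0.01281581, -0.14760306,  0.56562951],
       [ 0.14774537, -0.01097137, -0.98896458,  1.1312758 ],
       [ 0.        ,  0.        ,  0.        ,  1.        ]])}
side {'intrinsics': array([[495.08207451,   0.        , 321.54844638],
       [  0.        , 495.08207451, 199.22464406],
       [  0.        ,   0.        ,   1.        ]]), 'world_to_cam': array([[ 0.99429269, -0.10410939, -0.02330854, -0.53100073],
       [-0.08553772, -0.64736117, -0.75736835,  0.14471906],
       [ 0.06376012,  0.75503957, -0.65257175,  1.28248703],
       [ 0.        ,  0.        ,  0.        ,  1.        ]])}
```

View pics/top0.png

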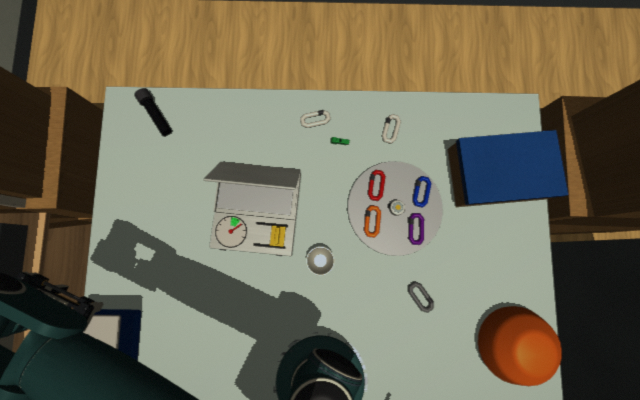

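View pics/side0.png

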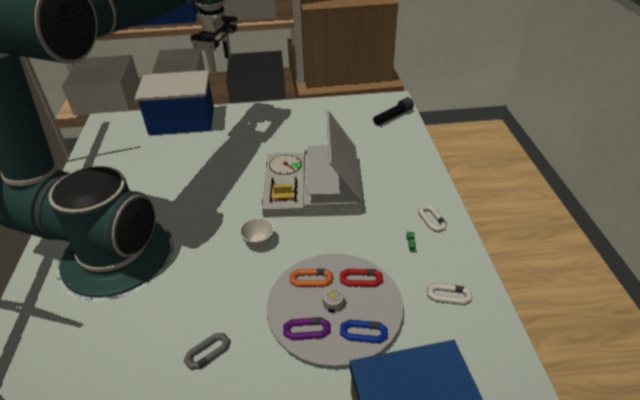

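The top view shows the scale on the left, with the dial at (231,231) and the tab at (277,236). The turntable is on the right at (396,208).

Possible carabiners: red (377,184), blue (422,191), orange (372,221) and purple (415,229). Look-alikes to leave alone are white (315,118), white (390,128) and grey (420,296). The four coloured ones on the turntable are the targets.

```bash
cat > h.py <<'E'
import numpy as np,cv2
from scipy.spatial.transform import Rotation as R
def ray(K,T,uv,z):
    uv=np.atleast_2d(uv).astype(float); d=np.c_[uv,np.ones(len(uv))]@np.linalg.inv(K).T@T[:3,:3]
    c=-T[:3,:3].T@T[:3,3]; return c+d*((z-c[2])/d[:,2])[:,None]
def hsv(p): return cv2.cvtColor(np.ascontiguousarray(p),cv2.COLOR_RGB2HSV)
def mask(p,lo,hi,box=None,s=110,v=60):
    h=hsv(p); H=h[...,0].astype(int)
    m=((H>=lo)&(H<=hi) if lo<=hi else (H>=lo)|(H<=hi))&(h[...,1]>=s)&(h[...,2]>=v)
    if box: b=np.zeros_like(m); b[box[1]:box[3],box[0]:box[2]]=1; m&=b
    return m
COL=dict(red=(170,4),orange=(6,18),blue=(105,122),purple=(130,160))
def rectpose(p,K,T,m,z):
    c=max(cv2.findContours(m.astype(np.uint8),cv2.RETR_EXTERNAL,cv2.CHAIN_APPROX_NONE)[0],key=cv2.contourArea)
    w=ray(K,T,c[:,0],z)[:,:2]; r=cv2.minAreaRect((w*1000).astype(np.float32))
    b=cv2.boxPoints(r); e=[b[1]-b[0],b[2]-b[1]]; e=max(e,key=np.linalg.norm)
    a=np.arctan2(e[1],e[0]); a=(a+np.pi/2)%np.pi-np.pi/2
    return np.round(r[0],1),np.round(sorted(r[1]),1),round(a,3)
E
python3 - <<'E'
from h import *
for n,tb,sb in (("top",(340,155,450,260),(205,210,300,255)),("side",(260,250,410,370),(262,145,305,215))):
    D=np.load(n+"0.npz");p,K,T,d=D['p'],D['intrinsics'],D['world_to_cam'],D['d']
    for k,(a,b) in COL.items():
        try: print(n,k,*rectpose(p,K,T,mask(p,a,b,tb),.0295))
        except Exception as e: print(k,e)
    print('tab',*rectpose(p,K,T,mask(p,20,32,sb,s=150),.049))
    print('green',*rectpose(p,K,T,mask(p,45,75,sb),.038))
    h=hsv(p)
    q=(h[...,1]<40)&(h[...,2]>175); b=np.zeros_like(q); b[sb[1]:sb[3],sb[0]:sb[2]]=1
    m=((q|mask(p,45,75,sb)|mask(p,170,4,sb))&b).astype(np.uint8)
    try:print('dial',*rectpose(p,K,T,m>0,.038))
    except Exception as e: print(e)
    x0,y0,x1,y1=(195,150,455,265) if n=="top" else (230,120,420,370)
    cv2.imwrite(f"pics/{n}crop.png",cv2.resize(p[y0:y1,x0:x1,::-1],None,fx=3 if n=="top" else 2.2,fy=3 if n=="top" else 2.2,interpolation=cv2.INTER_CUBIC))
E
```

```text
top red [ 611.3 -176.2] [ 48.7 101.3] -0.154
top orange [ 493.7 -162. ] [ 48.8 101.7] -0.112
top blue [ 592.6 -323.7] [ 48.1 100. ] -0.226
top purple [ 472.5 -302.2] [44.9 96.3] -0.03
tab [442.  137.5] [41.5 64.2] -0.088
green [485.6 277. ] [24.3 25.1] -0.421
dial [432.  181.6] [ 93.9 177.8] -1.56
side red [ 609.8 -175.5] [51.1 99.4] -0.171
side orange [ 492.3 -161.8] [ 52.1 100.3] -0.123
side blue [ 614.8 -404.1] [ 43.3 127.4] 0.077
side purple [ 470.2 -302.1] [48.1 97.6] -0.12
tab [441.2 143.9] [52.5 65.7] -0.132
green [484.4 274.9] [20.1 21.6] -0.136
dial [484.4 274.9] [20.1 21.6] -0.136
```

View pics/topcrop.png

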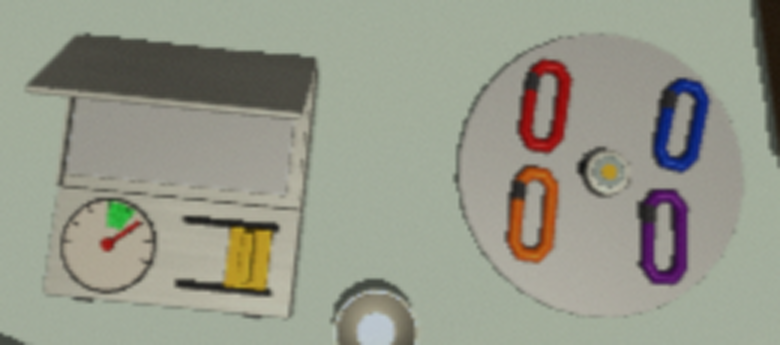

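The crop confirms red, orange, blue and purple around the headlamp. The pointer hub is at crop pixel (108,243) and its tip at (142,222), which is below the green band. Next I'll fit the case frame, pointer angle and approach move.

```bash
cat >> h.py <<'E'
def dialread(p,K,T,yaw,hub,z=.042):
    # pointer: red pixels inside dial; direction = mean of pixels far from hub
    uv=np.argwhere(mask(p,168,6,s=110,v=60))[:,::-1]; w=ray(K,T,uv,z)[:,:2]-hub
    w=w[np.hypot(*w.T)<.045]; f=w[np.hypot(*w.T)>.012]; a=np.arctan2(*f.mean(0)[::-1])
    return 1.9+a-yaw,len(f)
def target_rot(yaw,tilt,s=1):
    # tool x forward/down (tilt from vertical), tool z horizontal, s flips jaws
    x=np.array([np.sin(tilt)*np.cos(yaw),np.sin(tilt)*np.sin(yaw),-np.cos(tilt)]); zz=s*np.array([-np.sin(yaw),np.cos(yaw),0])
    return R.from_matrix(np.c_[x,np.cross(zz,x),zz])
def plan(pos=None,rot=None):
    from cell import robot
    o=robot.get_obs(); r=R.from_quat(o['ee_rot'])
    if rot is not None: print('turn (tool rotvec)',np.round((r.inv()*rot).as_rotvec(),3)); r=rot
    if pos is not None: print('shift mm (tool axes after turn)',np.round(r.inv().apply(np.array(pos)-o['ee_pos'])*1000,1))
    print('t',round(o['time'],2),'q',np.round(o['qpos'],2),'p',np.round(o['ee_pos'],4),'F',np.round(o['force'],1),'w',round(o['grip_width'],4))
E
python3 - <<'E'
from h import *
from cell import robot
D=np.load("top0.npz");p,K,T,d=D['p'],D['intrinsics'],D['world_to_cam'],D['d']
h=hsv(p); sb=(205,210,251,252)
# dial rim: dial's dark outline -> all dial pixels
hub0=ray(K,T,[231,231],.038)[0,:2]
print('hub guess',hub0)
m=mask(p,168,6,(215,215,250,250)); c=np.argwhere(m)[:,::-1]; print('red px',c.min(0),c.max(0),len(c))
# hough circle on upscaled crop
g=cv2.cvtColor(cv2.resize(p[205:260,205:260],None,fx=8,fy=8,interpolation=cv2.INTER_CUBIC),cv2.COLOR_RGB2GRAY)
C=cv2.HoughCircles(cv2.medianBlur(g,7),cv2.HOUGH_GRADIENT,1,50,param1=80,param2=25,minRadius=100,maxRadius=160)
C=C[0][:3]; print(C)
uv=(C[0,:2]+.5)/8-.5+205; dc=ray(K,T,uv,.038)[0,:2]; tab=np.array([.442,.1375])
# tab: black rail-independent centre via yellow plate only
v=dc-tab; yaw=np.arctan2(-v[0],v[1]); print('dial',uv,dc,'dist',np.linalg.norm(v),'yaw',yaw)
Rz=np.array([[np.cos(yaw),-np.sin(yaw)],[np.sin(yaw),np.cos(yaw)]])
for nm,q,b in(("dial",dc,(-.067,.068)),("tab",tab,(-.067,-.085))): print(nm,'origin',q-Rz@b)
print('pointer',dialread(p,K,T,yaw,dc))
r=R.from_quat(robot.get_obs()['ee_rot']);print(r.as_matrix().round(3))
# lid/tray heights by depth
vv,uu=np.mgrid[160:256,200:305]; z=d[160:256,200:305]; P=np.stack([(uu-K[0,2])/K[0,0]*z,(vv-K[1,2])/K[1,1]*z,z],-1).reshape(-1,3)
W=(P-T[:3,3])@T[:3,:3]; o=dc-Rz@(-.067,.068); L=(W[:,:2]-o)@Rz
for nm,s in(("console",(L[:,0]>-.115)&(L[:,0]<-.02)&(abs(L[:,1])<.01)),("tray",(L[:,0]>.01)&(L[:,0]<.04)&(abs(L[:,1])<.06))): print(nm,np.median(W[s,2]),s.sum())
hi=W[:,2]>.15; print('lid edge',L[hi].min(0),L[hi].max(0),W[hi,2].max())
c=(W[:,2]>.02)&(L[:,0]<-.05); print('case extents',np.percentile(L[c],[1,99],axis=0))
E
```

```text
hub guess [0.45553647 0.28511533]
red px [229 224] [241 233] 34
[[209.5 213.5 127.6]]
dial [230.75 231.25] [0.45474208 0.28586349] dist 0.14890965360537878 yaw -0.08567400288519572
dial origin [0.51567764 0.21237976]
tab origin [0.51602764 0.2164551 ]
pointer (np.float64(1.0573796593487932), 15)
[[-0.    -0.916  0.402]
 [-0.001  0.402  0.916]
 [-1.     0.    -0.001]]
console 0.03525898208320184 188
tray 0.06976377362532504 370
lid edge [-0.10616364 -0.20591524] [0.09172715 0.13025054] 1.2023231221066615
case extents [[-0.12428062 -0.20591524]
 [-0.05086125  0.12844734]]
```

Run:
```python
from h import *
yaw=-.16;t=np.radians(35);c=np.array([.6107,-.1758]);f=np.array([np.cos(yaw),np.sin(yaw)])
rot=target_rot(yaw,t); g=np.r_[c+.004*f,.029]; hv=g-rot.as_matrix()[:,0]*.10
from cell import robot
r0=R.from_quat(robot.get_obs()['ee_rot'])
print('up first 100: ', 'relative euler: yaw then tilt', (r0.inv()*target_rot(yaw,0)).as_rotvec(), (target_rot(yaw,0).inv()*rot).as_rotvec())
print('hover',hv); plan(np.r_[hv[:2],.318],target_rot(yaw,0)); plan(hv,rot)
```

```text
up first 100:  relative euler: yaw then tilt [-2.53787527e-01 -1.00924697e-03 -1.61593131e-04] [ 0.00000000e+00  5.63837357e-17 -6.10865238e-01]
hover [ 0.55802388 -0.16729916  0.1109152 ]
turn (tool rotvec) [-0.254 -0.001 -0.   ]
shift mm (tool axes after turn) [-100.  -408.1 -729.5]
t 0.1 q [ 1.12  0.12  1.44 -0.    1.58 -0.04] p [0.2714 0.6179 0.218 ] F [-0.7  0.  -0. ] w 0.0928
turn (tool rotvec) [-0.246 -0.078 -0.608]
shift mm (tool axes after turn) [ 321.8 -272.9 -729.5]
t 0.1 q [ 1.12  0.12  1.44 -0.    1.58 -0.04] p [0.2714 0.6179 0.218 ] F [-0.7  0.  -0. ] w 0.0928
```

```bash
python3 -m pendant '[[-0.085,0,0,-25,0,0,-0.5],[-0.085,0,0,-25,0,0,-0.5],[-0.084,0,0,-25,0,0,-0.5],[0,0,0,-25,0,0,-0.5],[0,0,0,0,-16,-29,-0.5],[0,0,0,0,-16,-29,-0.5],[0,0,0,0,-16,-29,-0.5],[0,0,0,0,-16,-29,-0.5],[0,0,0,0,-16,-29,-0.5],[0,0,0,0,-16,-29,-0.5],[0,0,0,0,-16,-29,-0.5],[0,0,0,0,-16,-29,-0.5],[0,0,0,0,-16,-29,-0.5],[0,0,0,0,-16,-29,-0.5],[0,0,0,0,-16,-29,-0.5],[0,0,0,0,-16,-29,-0.5],[0,0,0,0,-16,-29,-0.5],[0,0,0,0,-16,-29,-0.5],[0,0,0,0,-16,-29,-0.5],[0,0,0,0,-16,-29,-0.5]]' 30 && python3 -m pendant '[[0,0,0,0,-16,-29,-0.5],[0,0,0,0,-16,-29,-0.5],[0,0,0,0,-16,-29,-0.5],[0,0,0,0,-16,-29,-0.5],[0,0,0,0,-16,-29,-0.5],[0,0,0,0,-16,-29,-0.5],[0,0,0,0,-16,-29,-0.5],[0,0,0,0,-16,-29,-0.5],[0,0,0,0,-16,-29,-0.5],[0,0,-0.122,0,0,0,-0.5],[0,0,-0.122,0,0,0,-0.5],[0,0,-0.122,0,0,0,-0.5],[0,0,-0.122,0,0,0,-0.5],[0,0,-0.122,0,0,0,-0.5],[0,0,0,0,0,0,-0.5],[0,0,0,0,0,0,-0.5]]'
cat > red.py <<'E'
from h import *
import sys
yaw=-.16;t=np.radians(35);c=np.array([.6107,-.1758]);f=np.array([np.cos(yaw),np.sin(yaw)])
rot=target_rot(yaw,t); g=np.r_[c+.004*f,.029]; plan(g-rot.as_matrix()[:,0]*float(sys.argv[1]),rot)
E
python3 red.py .1
```

```text
time: 1.77
ee_pos: [0.4504, 0.1176, 0.3185]
ee_rot: [-0.459, 0.538, 0.459, 0.538]
force: [0.9, 1.1, -0.0]
grip_width: 0.0697
time: 3.1
ee_pos: [0.5498, -0.1613, 0.3185]
ee_rot: [-0.599, 0.377, 0.276, 0.651]
force: [0.7, 1.0, -0.2]
grip_width: 0.0694
turn (tool rotvec) [-0.    -0.    -0.003]
shift mm (tool axes after turn) [175.2 111.6  -4.6]
t 3.1 q [-0.4  -0.51  1.9   0.15  1.15 -1.83] p [ 0.5498 -0.1613  0.3185] F [ 0.7  1.  -0.2] w 0.0694
```

```bash
python3 -m pendant '[[0,0,0,25,16,-0.7,-0.5],[0,0,0,25,16,-0.7,-0.5],[0,0,0,25,16,-0.7,-0.5],[0,0,0,25,16,-0.7,-0.5],[0,0,0,25,16,-0.7,-0.5],[0,0,0,25,16,-0.7,-0.5],[0,0,0,25,16,-0.4,-0.5],[0,0,0,0,0,0,-0.5],[0,0,0,0,0,0,-0.5]]' && python3 red.py .1
python3 - <<'E'
from h import *
from cell import robot
M=robot.camera_model("wrist");p,d=robot.get_image("wrist");K,T=M['intrinsics'],M['world_to_cam']
cv2.imwrite("pics/w1.png",p[:,:,::-1])
print(rectpose(p,K,T,mask(p,*COL['red']),.0295))
E
```

```text
time: 3.85
ee_pos: [0.5589, -0.1671, 0.1105]
ee_rot: [-0.598, 0.377, 0.278, 0.651]
force: [0.8, -1.4, 1.0]
grip_width: 0.07
turn (tool rotvec) [ 0.     0.001 -0.006]
shift mm (tool axes after turn) [-0.8  0.4 -0.4]
t 3.85 q [-0.41 -0.4   2.17  0.2   0.79 -1.92] p [ 0.5589 -0.1671  0.1105] F [ 0.8 -1.4  1. ] w 0.07
(array([ 610.4, -174.8]), array([ 48.8, 108.2]), np.float32(-0.152))
```

View pics/w1.png

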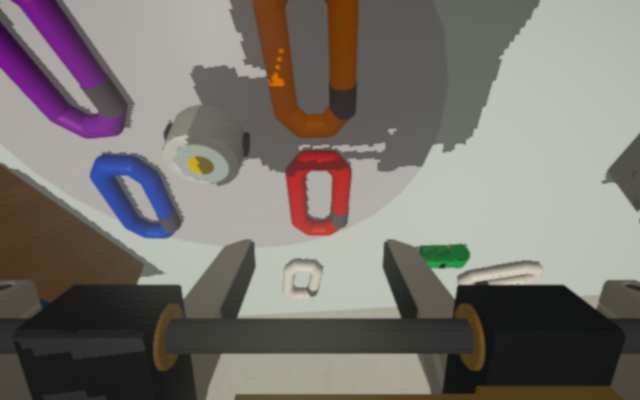

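The wrist view shows the red carabiner at (320,192), centred between the open fingers. It agrees with the top view to about 1 mm, so I'll descend and grip.

```bash
python3 -m pendant '[[0,0,0,20,0,0,-0.5],[0,0,0,20,0,0,-0.5],[0,0,0,20,0,0,-0.5],[0,0,0,15,0,0,-0.5],[0,0,0,10,0,0,-0.5],[0,0,0,7,0,0,-0.5],[0,0,0,4,0,0,-0.5],[0,0,0,3,0,0,-0.5],[0,0,0,0,0,0,-0.5],[0,0,0,0,0,0,-0.5]]' && python3 red.py 0
```

```text
time: 4.73
ee_pos: [0.6148, -0.1764, 0.0308]
ee_rot: [-0.599, 0.376, 0.275, 0.651]
force: [0.3, -0.3, 0.0]
grip_width: 0.0698
turn (tool rotvec) [ 0.  0. -0.]
shift mm (tool axes after turn) [ 1.4  1.2 -0.1]
t 4.73 q [-0.38 -0.16  2.13  0.22  0.59 -1.94] p [ 0.6148 -0.1764  0.0308] F [ 0.3 -0.3  0. ] w 0.0698
```

```bash
python3 -m pendant '[[0,0,0,1.6,1.3,0,-0.5],[0,0,0,0,0,0,-0.2],[0,0,0,0,0,0,0.2],[0,0,0,0,0,0,0.5],[0,0,0,0,0,0,0.5],[0,0,0,0,0,0,0.5],[0,0,0,0,0,0,0.5]]' 30 && python3 red.py 0
```

```text
time: 5.32
ee_pos: [0.6144, -0.1763, 0.028]
ee_rot: [-0.599, 0.376, 0.276, 0.651]
force: [-2.2, 0.3, 2.7]
grip_width: 0.0488
turn (tool rotvec) [ 0.     0.    -0.001]
shift mm (tool axes after turn) [-0.7 -0.8 -0.1]
t 5.32 q [-0.38 -0.16  2.13  0.23  0.59 -1.94] p [ 0.6144 -0.1763  0.028 ] F [-2.2  0.3  2.7] w 0.0488
```

```bash
python3 -m pendant '[[0,0,0,-4,-3,0,0.5],[0,0,0,-8,-6,0,0.5],[0,0,0,-16,-11,0,0.5],[0,0,0,-20,-4,0,0.5],[0,0,0,-25,0,0,0.5],[0,0,0,-25,0,0,0.5],[0,0,0,-25,0,0,0.5],[0,0,0,-25,0,0,0.5],[0,0,0,-25,0,0,0.5],[0,0,0,-15,0,0,0.5],[0,0,0,0,0,0,0.5]]'
cat > place.py <<'E'
from h import *
import sys
yaw=-.087;o=np.array([.5158,.2140]);Rz=np.array([[np.cos(yaw),-np.sin(yaw)],[np.sin(yaw),np.cos(yaw)]])
rot=target_rot(yaw,np.radians(35)); g=np.r_[o+Rz@(.054,0),float(sys.argv[2])]; plan(g-rot.as_matrix()[:,0]*float(sys.argv[1]),rot)
E
python3 place.py .14 .086
```

```text
time: 6.23
ee_pos: [0.5273, -0.1625, 0.2004]
ee_rot: [-0.6, 0.375, 0.274, 0.651]
force: [0.2, -0.4, -0.5]
grip_width: 0.0491
turn (tool rotvec) [-0.059 -0.043  0.005]
shift mm (tool axes after turn) [-40.6  57.6 374.1]
t 6.23 q [-0.43 -0.55  2.12  0.18  0.98 -1.9 ] p [ 0.5273 -0.1625  0.2004] F [ 0.2 -0.4 -0.5] w 0.0491
```

```bash
python3 -m pendant '[[-0.03,-0.021,0.002,-5,7,8,0.5],[-0.03,-0.021,0.002,-6,8,16,0.5],[0,0,0,-6,8,24,0.5],[0,0,0,-6,8,26,0.5],[0,0,0,-6,8,26,0.5],[0,0,0,-4,6,26,0.5],[0,0,0,-3,5,26,0.5],[0,0,0,-2,4,26,0.5],[0,0,0,-1,2,26,0.5],[0,0,0,-1,1,26,0.5],[0,0,0,0,0,26,0.5],[0,0,0,0,0,26,0.5],[0,0,0,0,0,26,0.5],[0,0,0,0,0,26,0.5],[0,0,0,0,0,22,0.5],[0,0,0,0,0,12,0.5],[0,0,0,0,0,6,0.5],[0,0,0,0,0,0,0.5],[0,0,0,0,0,0,0.5]]' && python3 place.py .14 .086
```

```text
time: 7.82
ee_pos: [0.4917, 0.217, 0.1956]
ee_rot: [-0.612, 0.355, 0.301, 0.64]
force: [-0.5, -0.3, -1.0]
grip_width: 0.0488
turn (tool rotvec) [ 0.001  0.    -0.006]
shift mm (tool axes after turn) [-5.4 -1.3 -0.9]
t 7.82 q [ 0.56 -0.51  2.1  -0.4   1.08 -0.82] p [0.4917 0.217  0.1956] F [-0.5 -0.3 -1. ] w 0.0488
```

```bash
python3 -m pendant '[[0,0,-0.006,15,0,-0.3,0.5],[0,0,0,20,0,-0.3,0.5],[0,0,0,20,-0.5,-0.3,0.5],[0,0,0,20,-0.5,0,0.5],[0,0,0,18,-0.3,0,0.5],[0,0,0,15,0,0,0.5],[0,0,0,12,0,0,0.5],[0,0,0,9,0,0,0.5],[0,0,0,6,0,0,0.5],[0,0,0,0,0,0,0.5],[0,0,0,0,0,0,0.5]]' && python3 place.py 0 .086
python3 - <<'E'
from cell import robot
import cv2,numpy as np
p,d=robot.get_image("side");cv2.imwrite("pics/s2.png",cv2.resize(p[90:230,230:400,::-1],None,fx=4,fy=4,interpolation=cv2.INTER_CUBIC))
E
```

```text
time: 8.73
ee_pos: [0.57, 0.2094, 0.0866]
ee_rot: [-0.613, 0.353, 0.299, 0.641]
force: [-0.1, -0.1, -1.3]
grip_width: 0.0487
turn (tool rotvec) [-0.     0.     0.001]
shift mm (tool axes after turn) [ 0.3  0.7 -0.1]
t 8.73 q [ 0.46 -0.26  2.11 -0.43  0.8  -0.8 ] p [0.57   0.2094 0.0866] F [-0.1 -0.1 -1.3] w 0.0487
```

View pics/s2.png

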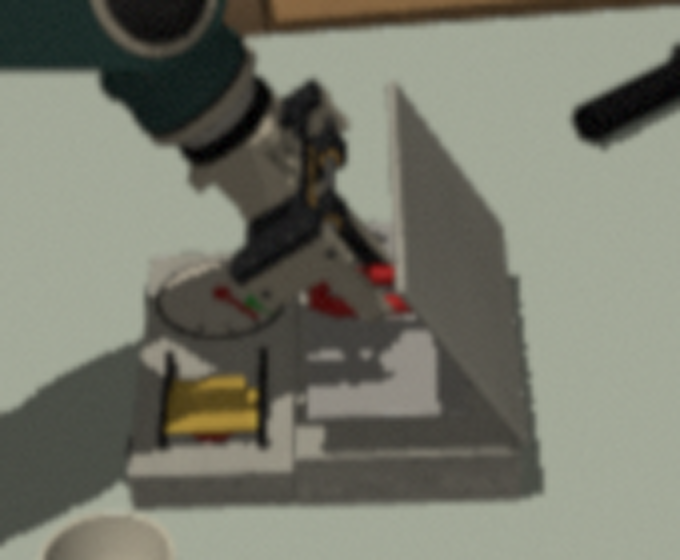

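The side view shows the carabiner held roughly level over the tray, at about (320–400, 270–305) in the crop. The gripper is clear of the lid. Lowering slowly.

```bash
python3 -m pendant '[[0,0,0,1.6,1.2,0,0.5],[0,0,0,1.6,1.2,0,0.5],[0,0,0,1.6,1.2,0,0.5],[0,0,0,1.6,1.2,0,0.5],[0,0,0,1.6,1.1,0,0.5],[0,0,0,1.6,1.1,0,0.5],[0,0,0,1.6,1.1,0,0.5],[0,0,0,0,0,0,0.5],[0,0,0,0,0,0,0.5],[0,0,0,0,0,0,0.5],[0,0,0,0,0,0,0.5]]' && python3 place.py 0 .07
python3 - <<'E'
from cell import robot
import cv2,numpy as np
from h import *
for n in("top","side"):
    p,d=robot.get_image(n);np.savez(n+"1.npz",p=p,d=d)
    M=robot.camera_model(n);print(n,dialread(p,M['intrinsics'],M['world_to_cam'],-.087,np.array([.4549,.2867])))
D=np.load("side0.npz");print(dialread(D['p'],D['intrinsics'],D['world_to_cam'],-.087,np.array([.4549,.2867])))
E
```

```text
time: 9.7
ee_pos: [0.5698, 0.2096, 0.0726]
ee_rot: [-0.613, 0.353, 0.299, 0.641]
force: [-0.3, -0.7, -1.0]
grip_width: 0.0491
turn (tool rotvec) [0.    0.    0.001]
shift mm (tool axes after turn) [ 2.   1.6 -0.3]
t 9.7 q [ 0.46 -0.25  2.12 -0.44  0.78 -0.79] p [0.5698 0.2096 0.0726] F [-0.3 -0.7 -1. ] w 0.0491
top (np.float64(nan), 0)
side (np.float64(nan), 0)
(np.float64(0.9143470472200474), 3)h.py:22: RuntimeWarning: Mean of empty slice.
  w=w[np.hypot(*w.T)<.045]; f=w[np.hypot(*w.T)>.012]; a=np.arctan2(*f.mean(0)[::-1])
  ret = um.true_divide(
```

```bash
python3 -m pendant '[[0,0,0,1,0.7,0,0.5],[0,0,0,1,0.7,0,0.5],[0,0,0,0.8,0.6,0,0.5],[0,0,0,0,0,0,0.5],[0,0,0,0,0,0,0.5],[0,0,0,0,0,0,0.5],[0,0,0,0,0,0,0.5]]'
python3 - <<'E'
from cell import robot
import cv2,numpy as np
f=[]
for i in range(4):
    p,d=robot.get_image("side"); f.append(robot.get_obs()['force'])
print(np.round(f,1))
p2=cv2.resize(p[140:215,255:370,::-1],None,fx=6,fy=6,interpolation=cv2.INTER_CUBIC);cv2.imwrite("pics/s3.png",p2)
E
```

```text
time: 10.38
ee_pos: [0.5697, 0.2096, 0.0691]
ee_rot: [-0.613, 0.353, 0.299, 0.641]
force: [1.4, 0.0, 0.9]
grip_width: 0.0488
[[ 0.8 -0.3  0.2]
 [ 0.7  0.6 -0.1]
 [ 1.2  0.   0.4]
 [ 0.8 -0.5  0.6]]
```

View pics/s3.png

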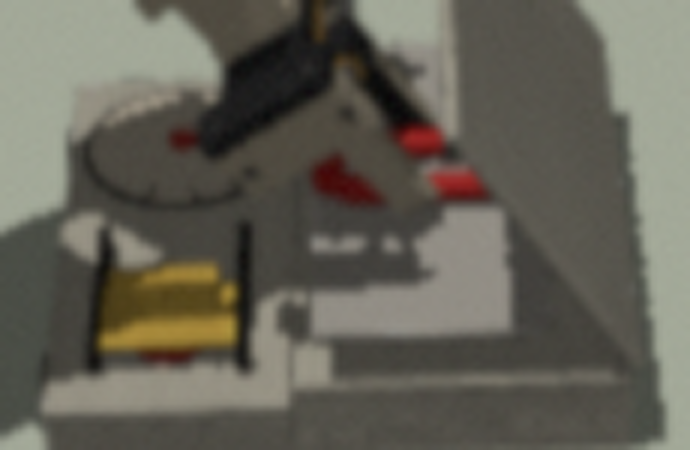

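The net force is now about zero, so the tray carries the carabiner, which shows in the crop at (310–490, 130–205). Releasing and backing out along the tool axis.

```bash
python3 -m pendant '[[0,0,0,0,0,0,0.0],[0,0,0,0,0,0,-0.1],[0,0,0,0,0,0,-0.2],[0,0,0,0,0,0,-0.3],[0,0,0,0,0,0,-0.4],[0,0,0,-4,0,0,-0.5],[0,0,0,-8,0,0,-0.5],[0,0,0,-15,0,0,-0.5],[0,0,0,-25,0,0,-0.5],[0,0,0,-30,0,0,-0.5],[0,0,0,-30,0,0,-0.5],[0,0,0,-30,0,0,-0.5],[0,0,0,-30,0,0,-0.5],[0,0,0,-30,0,-20,-0.5],[0,0,0,-10,-5,-35,-0.5],[0,0,0,0,-10,-35,-0.5],[0,0,0,0,-10,-35,-0.5],[0,0,0,0,-10,-35,-0.5],[0,0,0,0,0,-35,-0.5],[0,0,0,0,0,-35,-0.5]]' && python3 -m pendant '[[0,0,0,0,0,-35,-0.5],[0,0,0,0,0,-25,-0.5],[0,0,0,0,0,0,-0.5]]'
python3 - <<'E'
from cell import robot
from h import *
out=[]
for n in("top","side"):
    p,d=robot.get_image(n);M=robot.camera_model(n);K,T=M['intrinsics'],M['world_to_cam']
    np.savez(n+"2.npz",p=p,d=d)
    print(n,dialread(p,K,T,-.087,np.array([.4549,.2867])))
    c=p[150:260,195:310] if n=="top" else p[100:225,240:370]
    out.append(cv2.resize(c[:,:,::-1],(390,375),interpolation=cv2.INTER_CUBIC))
cv2.imwrite("pics/after1.png",np.hstack(out))
E
```

```text
time: 12.25
ee_pos: [0.4572, -0.0037, 0.263]
ee_rot: [-0.613, 0.353, 0.299, 0.641]
force: [4.2, 3.4, 8.9]
grip_width: 0.07
time: 12.5
ee_pos: [0.4534, -0.0628, 0.2623]
ee_rot: [-0.612, 0.355, 0.298, 0.641]
force: [0.8, 0.2, -0.6]
grip_width: 0.0697
top (np.float64(1.5199199460950734), 3)
side (np.float64(nan), 0)h.py:22: RuntimeWarning: Mean of empty slice.
  w=w[np.hypot(*w.T)<.045]; f=w[np.hypot(*w.T)>.012]; a=np.arctan2(*f.mean(0)[::-1])
  ret = um.true_divide(
```

View pics/after1.png

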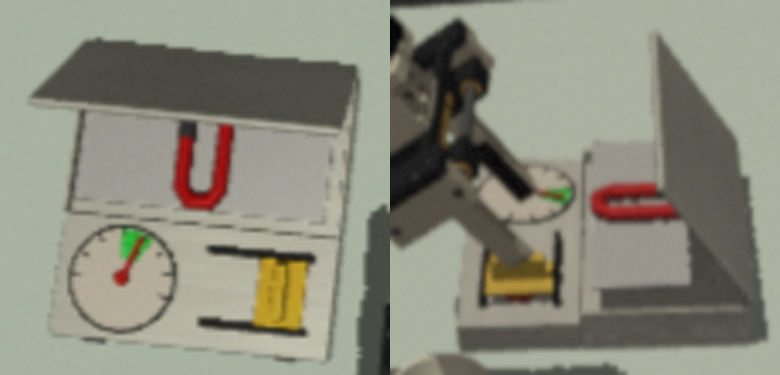

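The pointer is now at about 1.5. In the crop its hub is at (121,279) and its tip at (145,237), inside the green. The carabiner lies flat on the tray. I'll move to the tab and confirm the dial with the wrist camera from close by.

```bash
cat > tab.py <<'E'
from h import *
import sys
yaw=-.087;o=np.array([.5158,.2140]);Rz=np.array([[np.cos(yaw),-np.sin(yaw)],[np.sin(yaw),np.cos(yaw)]])
x,y,z=map(float,sys.argv[1:4]); plan(np.r_[o+Rz@(x,y),z],target_rot(yaw,0))
E
python3 -m pendant '[[0,0,0.122,0,0,0,-0.5],[0,0,0.122,0,0,0,-0.5],[0,0,0.122,0,0,0,-0.5],[0,0,0.122,0,0,0,-0.5],[0,0,0.122,0,0,0,-0.5],[0,0,0,0,0,0,-0.5],[0,0,0,0,0,0,-0.5]]' && python3 tab.py -.067 -.085 .15
python3 - <<'E'
import numpy as np
for k in "02":
    D=np.load("top%s.npz"%k);d=D['d'];M=np.load("top0.npz");K,T=M['intrinsics'],M['world_to_cam']
    vv,uu=np.mgrid[160:256,200:305]; z=d[160:256,200:305]; P=np.stack([(uu-K[0,2])/K[0,0]*z,(vv-K[1,2])/K[1,1]*z,z],-1).reshape(-1,3)
    W=(P-T[:3,3])@T[:3,:3]; yw=-.087;Rz=np.array([[np.cos(yw),-np.sin(yw)],[np.sin(yw),np.cos(yw)]]);L=(W[:,:2]-[.5158,.214])@Rz
    s=(L[:,0]>.008)&(L[:,0]<.04)&(abs(L[:,1])<.1)&(abs(L[:,1])>.045);print(k,np.median(W[s,2]),s.sum())
    s=(L[:,0]>-.115)&(L[:,0]<-.02)&(abs(L[:,1])<.01);print(' console',np.median(W[s,2]))
E
```

```text
time: 13.18
ee_pos: [0.4552, -0.0573, 0.261]
ee_rot: [-0.478, 0.521, 0.479, 0.52]
force: [-0.5, -0.2, -0.3]
grip_width: 0.0699
turn (tool rotvec) [ 0.003 -0.    -0.002]
shift mm (tool axes after turn) [111.   30.2 190.5]
t 13.18 q [-0.18 -0.37  1.82 -0.    1.7  -1.67] p [ 0.4552 -0.0573  0.261 ] F [-0.5 -0.2 -0.3] w 0.0699
0 0.06943492952939133 361
 console 0.03497412745215618
2 0.06498724300645456 359
 console 0.03528455333555484
```

```bash
python3 -m pendant '[[0,0,0,0,3,21,-0.5],[0,0,0,0,3,21,-0.5],[0,0,0,0,3,21,-0.5],[0,0,0,5,4,21,-0.5],[0,0,0,10,4,21,-0.5],[0,0,0,18,4,21,-0.5],[0,0,0,20,3,21,-0.5],[0,0,0,20,3,21,-0.5],[0,0,0,20,3,22,-0.5],[0,0,0,18,0,0,-0.5],[0,0,0,0,0,0,-0.5],[0,0,0,0,0,0,-0.5]]' && python3 tab.py -.067 -.085 .15
python3 - <<'E'
from h import *
from cell import robot
M=robot.camera_model("wrist");p,d=robot.get_image("wrist");K,T=M['intrinsics'],M['world_to_cam']
cv2.imwrite("pics/w2.png",p[:,:,::-1])
m=mask(p,20,32,s=130)
print(rectpose(p,K,T,m,.049)); print(T)
# rib top by depth
v,u=np.nonzero(m&(d>0)); z=d[v,u]; P=np.c_[(u-K[0,2])/K[0,0]*z,(v-K[1,2])/K[1,1]*z,z]; W=(P-T[:3,3])@T[:3,:3]
s=W[:,2]>.071; print('rib',W[s].mean(0),W[s].min(0),W[s].max(0),s.sum())
print(dialread(p,K,T,-.087,np.array([.4549,.2867])))
E
```

```text
time: 14.18
ee_pos: [0.44, 0.1336, 0.1517]
ee_rot: [-0.478, 0.52, 0.478, 0.521]
force: [-0.1, -0.7, 0.9]
grip_width: 0.0694
turn (tool rotvec) [0.002 0.001 0.001]
shift mm (tool axes after turn) [ 1.7 -1.6  1.6]
t 14.18 q [ 0.24 -0.35  1.97  0.    1.51 -1.25] p [0.44   0.1336 0.1517] F [-0.1 -0.7  0.9] w 0.0694
(array([442.7, 140.2]), array([45.8, 66.7]), np.float32(-0.117))
[[ 0.0852849   0.99635557  0.00143845 -0.17162669]
 [ 0.95186679 -0.08190323  0.29536667 -0.42183254]
 [ 0.29440804 -0.02382111 -0.95538289  0.20159818]
 [ 0.          0.          0.          1.        ]]
rib [0.42184612 0.16215896 0.22198446] [0.40193565 0.09893027 0.0710287 ] [0.46558737 0.19985941 0.26440722] 4712
(np.float64(1.5372262045262934), 116)
```

View pics/w2.png

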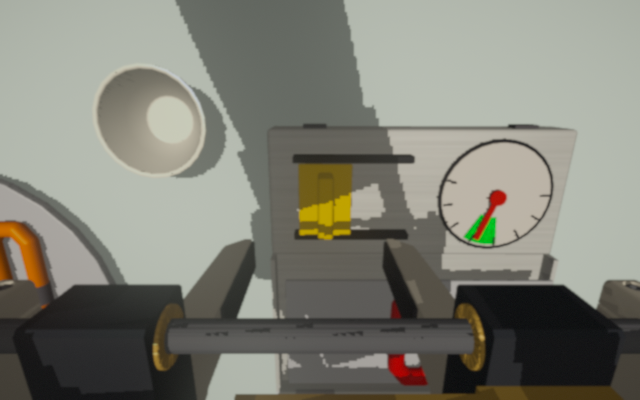

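The wrist view shows the pointer well inside the green (hub (497,198), tip (475,238), reading 1.54). The rib is at about (325,205) and the tab is still covering the button.

```bash
python3 - <<'E'
from h import *
from cell import robot
M=robot.camera_model("wrist")
print(ray(M['intrinsics'],M['world_to_cam'],[[325.5,175],[325.5,205],[325.5,236]],.075))
yaw=-.087;o=np.array([.5158,.2140]);Rz=np.array([[np.cos(yaw),-np.sin(yaw)],[np.sin(yaw),np.cos(yaw)]]);print(o+Rz@(-.067,-.085))
E
python3 tab.py -.067 -.085 .055
```

```text
[[0.41398532 0.14166038 0.075     ]
 [0.43735455 0.13978338 0.075     ]
 [0.46291263 0.13773058 0.075     ]]
[0.44166773 0.13514313]
turn (tool rotvec) [0.001 0.001 0.002]
shift mm (tool axes after turn) [97.6 -0.9  1.8]
t 14.23 q [ 0.24 -0.35  1.97  0.    1.51 -1.25] p [0.4406 0.1334 0.1526] F [ 0.2  0.1 -0.4] w 0.0699
```

```bash
python3 -m pendant '[[0,0,0,20,0,2,-0.5],[0,0,0,20,0,2,-0.5],[0,0,0,20,0,0,-0.5],[0,0,0,15,0,0,-0.5],[0,0,0,10,0,0,-0.5],[0,0,0,6,0,0,-0.5],[0,0,0,4,0,0,-0.5],[0,0,0,0,0,0,-0.2],[0,0,0,0,0,0,0.2],[0,0,0,0,0,0,0.6],[0,0,0,0,0,0,0.9],[0,0,0,0,0,0,0.9],[0,0,0,0,0,0,0.9]]' 12 && python3 tab.py -.067 -.033 .057
```

```text
time: 15.32
ee_pos: [0.4412, 0.1372, 0.0563]
ee_rot: [-0.478, 0.521, 0.478, 0.521]
force: [0.6, -0.4, 0.4]
grip_width: 0.0347
turn (tool rotvec) [ 0.  0. -0.]
shift mm (tool axes after turn) [-0.7 -0.7 50. ]
t 15.32 q [ 0.25 -0.27  2.07  0.    1.34 -1.24] p [0.4412 0.1372 0.0563] F [ 0.6 -0.4  0.4] w 0.0347
```

```bash
python3 -m pendant '[[0,0,0,0,0,0,0.9],[0,0,0,0,0,0,0.9],[0,0,0,0,0,0,0.9],[0,0,0,0,0,0,0.9]]' 15 && python3 -m pendant '[[0,0,0,0,0,3,0.9],[0,0,0,0,0,5,0.9],[0,0,0,0,0,6,0.9],[0,0,0,0,0,6,0.9],[0,0,0,0,0,6,0.9],[0,0,0,0,0,6,0.9],[0,0,0,0,0,6,0.9],[0,0,0,0,0,5,0.9],[0,0,0,0,0,4,0.9],[0,0,0,0,0,2,0.9],[0,0,0,0,0,0,0.9],[0,0,0,0,0,0,0.9]]' && python3 tab.py -.067 -.033 .057
```

```text
time: 15.65
ee_pos: [0.441, 0.1373, 0.056]
ee_rot: [-0.478, 0.521, 0.478, 0.521]
force: [-0.9, 0.9, 1.2]
grip_width: 0.0124
time: 16.65
ee_pos: [0.4453, 0.1863, 0.056]
ee_rot: [-0.478, 0.521, 0.478, 0.521]
force: [0.9, 0.6, 0.4]
grip_width: 0.0118
turn (tool rotvec) [ 0.     0.001 -0.001]
shift mm (tool axes after turn) [-1.  -0.8  0.8]
t 16.65 q [ 0.34 -0.22  2.03  0.    1.33 -1.14] p [0.4453 0.1863 0.056 ] F [0.9 0.6 0.4] w 0.0118
```

```bash
python3 -m pendant '[[0,0,0,0,0,1,0.9],[0,0,0,0,0,1,0.9],[0,0,0,0,0,1,0.9],[0,0,0,0,0,0,0.9]]' && python3 -m pendant '[[0,0,0,0,0,1,0.9],[0,0,0,0,0,1,0.9],[0,0,0,0,0,0,0.9]]'
```

```text
time: 16.98
ee_pos: [0.4454, 0.187, 0.056]
ee_rot: [-0.478, 0.523, 0.477, 0.52]
force: [-2.5, -19.8, 6.1]
grip_width: 0.012
time: 17.23
ee_pos: [0.4455, 0.188, 0.056]
ee_rot: [-0.479, 0.523, 0.476, 0.519]
force: [-3.8, -29.1, 9.5]
grip_width: 0.0133
```

At the end stop, with force rising to about 29 N. I'll relax the push, open and rise.

```bash
python3 -m pendant '[[0,0,0,0,0,-2,0.9],[0,0,0,0,0,-1.5,0.9],[0,0,0,0,0,0,0.9]]' && python3 -m pendant '[[0,0,0,0,0,0,0.5],[0,0,0,0,0,0,0.4],[0,0,0,0,0,0,0.3],[0,0,0,0,0,0,0.3],[0,0,0,-15,0,0,0.3],[0,0,0,-20,0,0,0.3],[0,0,0,-20,0,0,0.6],[0,0,0,-20,0,-20,1],[0,0,0,-10,0,-20,1],[0,0,0,-10,0,-15,1],[0,0,0,0,0,0,1],[0,0,0,0,0,0,1]]' && python3 tab.py -.067 -.085 .047
python3 - <<'E'
from h import *
from cell import robot
M=robot.camera_model("wrist");p,d=robot.get_image("wrist");K,T=M['intrinsics'],M['world_to_cam']
cv2.imwrite("pics/w3.png",p[:,:,::-1])
print('tab',rectpose(p,K,T,mask(p,20,32,s=130),.049),dialread(p,K,T,-.087,np.array([.4549,.2867])))
m=mask(p,170,5,s=130); n,l,st,ce=cv2.connectedComponentsWithStats(m.astype(np.uint8))
for i in range(1,n):
    if st[i,4]>80: print(st[i],ray(K,T,ce[i],.045)[0])
E
```

```text
time: 17.48
ee_pos: [0.4454, 0.1868, 0.056]
ee_rot: [-0.478, 0.522, 0.478, 0.521]
force: [-0.4, -7.5, 1.8]
grip_width: 0.0119
time: 18.48
ee_pos: [0.441, 0.1326, 0.1513]
ee_rot: [-0.477, 0.521, 0.478, 0.522]
force: [-0.3, -0.5, -0.2]
grip_width: 0.001
turn (tool rotvec) [-0.001  0.001  0.   ]
shift mm (tool axes after turn) [104.3  -0.5   2.6]
t 18.48 q [ 0.24 -0.34  1.97  0.    1.51 -1.25] p [0.441  0.1326 0.1513] F [-0.3 -0.5 -0.2] w 0.001
tab (array([446.8, 187.2]), array([44.2, 66.7]), np.float32(-0.081)) (np.float64(1.53796517320584), 115)
[ 304  178   35   37 1019] [0.43891562 0.13582743 0.045     ]
[476 189  32  48 353] [0.46005537 0.28205316 0.045     ]
[431 284  21  27 200] [0.54546621 0.23985324 0.045     ]
```

View pics/w3.png

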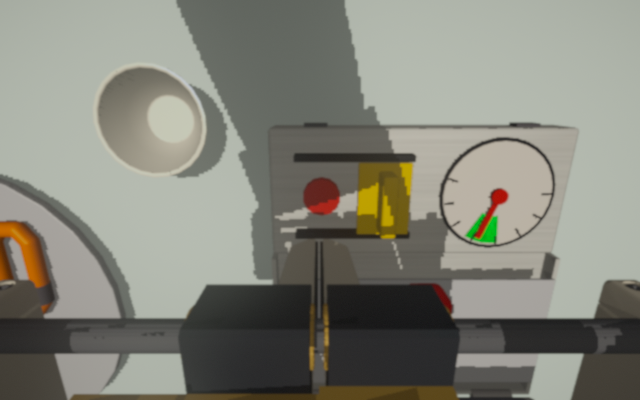

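The button is exposed at (321,196), the tab is aside at (385,198), and the pointer still reads 1.54. Now pressing the button with the fingers closed.

```bash
python3 -m pendant '[[0,0,0,20,0,2.8,1],[0,0,0,25,0,0,1],[0,0,0,25,0,0,1],[0,0,0,15,0,0,1],[0,0,0,8,0,0,1],[0,0,0,5,0,0,1],[0,0,0,3,0,0,1],[0,0,0,0,0,0,1],[0,0,0,0,0,0,1]]' && python3 -m pendant '[[0,0,0,2,0,0,1],[0,0,0,2,0,0,1],[0,0,0,2,0,0,1],[0,0,0,2,0,0,1],[0,0,0,0,0,0,1],[0,0,0,0,0,0,1]]'
```

```text
time: 19.28
ee_pos: [0.4413, 0.1357, 0.0507]
ee_rot: [-0.478, 0.521, 0.478, 0.521]
force: [0.2, -0.3, 1.6]
grip_width: 0.0003
time: 19.78
ee_pos: [0.4411, 0.1355, 0.0422]
ee_rot: [-0.478, 0.521, 0.478, 0.521]
force: [1.6, 0.6, 2.5]
grip_width: 0.0002
```

```bash
python3 -m pendant '[[0,0,0,1.5,0,0,1],[0,0,0,1.5,0,0,1],[0,0,0,0,0,0,1],[0,0,0,0,0,0,1]]' && python3 -m pendant '[[0,0,0,1,0,0,1],[0,0,0,1,0,0,1],[0,0,0,0,0,0,1],[0,0,0,0,0,0,1]]'
```

```text
time: 20.12
ee_pos: [0.4411, 0.1355, 0.0392]
ee_rot: [-0.478, 0.521, 0.478, 0.521]
force: [0.6, -0.2, 6.0]
grip_width: 0.0003
time: 20.45
ee_pos: [0.4413, 0.1356, 0.0387]
ee_rot: [-0.478, 0.521, 0.478, 0.521]
force: [-9.0, -2.5, 25.4]
grip_width: 0.0005
```

The button bottomed out, with force jumping from 6 to 25 N at z = 38.7 mm. Releasing, moving clear and doing a last check.

```bash
python3 -m pendant '[[0,0,0,-3,0,0,1],[0,0,0,-6,0,0,1],[0,0,0,-15,0,0,1],[0,0,0,-25,0,0,1],[0,0,0,-30,0,0,1],[0,0,0,-30,0,0,1],[0,0,0,-30,0,0,1],[0,0,0,-30,0,-20,1],[0,0,0,-20,0,-35,1],[0,0,0,0,0,-35,1],[0,0,0,0,0,-35,1],[0,0,0,0,0,-35,1],[0,0,0,0,0,-30,1],[0,0,0,0,0,0,1],[0,0,0,0,0,0,1],[0,0,0,0,0,0,1],[0,0,0,0,0,0,1]]'
python3 - <<'E'
from h import *
from cell import robot
M=robot.camera_model("top");p,d=robot.get_image("top");K,T=M['intrinsics'],M['world_to_cam']
p0=np.load("top0.npz")['p']; print(robot.get_obs()['time'],dialread(p,K,T,-.087,np.array([.4549,.2867])))
for k in("orange","blue","purple"): print(k,*rectpose(p,K,T,mask(p,*COL[k],(340,155,450,260)),.0295))
print('tab',rectpose(p,K,T,mask(p,20,32,(205,210,300,255),s=150),.049))
cv2.imwrite("pics/end.png",cv2.resize(p[90:290,190:460,::-1],None,fx=2.9,fy=2.9,interpolation=cv2.INTER_CUBIC))
E
```

```text
time: 21.87
ee_pos: [0.4246, -0.053, 0.2258]
ee_rot: [-0.478, 0.521, 0.479, 0.521]
force: [0.2, 0.2, 1.0]
grip_width: 0.0005
21.9167 (np.float64(1.5199199460950734), 3)
orange [ 534.3 -167.8] [19.1 43.4] 1.363
blue [ 592.6 -323.7] [ 48.1 100. ] -0.226
purple [ 472.5 -302.2] [44.9 96.4] -0.03
tab (array([446.7, 185.9]), array([42.1, 65.1]), np.float32(-0.088))
```

View pics/end.png

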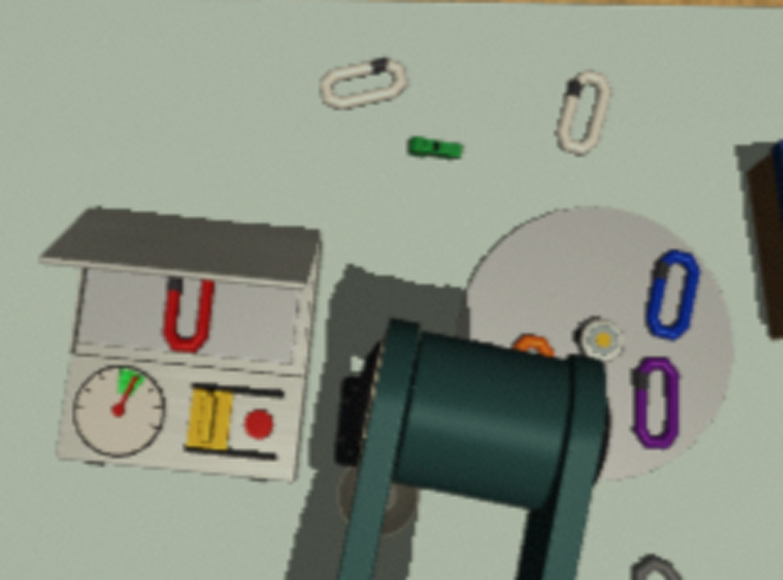

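The end view shows the pointer in the green (tip (137,378)), the tab aside (208,418), the button up and exposed (258,424), and the red carabiner on the tray. The lid, whistle, headlamp, blue and purple are in place. The arm partly hides orange and the bowl, but neither was touched.

```bash
python3 -c "
from cell import robot
print(robot.sign_off())"
```

```text
the job is handed in; nothing more can be done
None
```

The job is done and handed in at about 22 s. I laid the red carabiner on the tray, and that alone brought the pointer into the green band. I then slid the yellow tab aside, pressed the red button right down and let go.

**Last checks**
- **Pointer:** about 1.54 from the wrist camera after the tab was moved. The final top view gave 1.52 from only a few pixels, and the tray's sinking before the button press gave 1.50. The band is 1.35 to 2.03.
- **Tab:** pushed until it met its stop (about 29 N). The camera put its travel at about 49 mm against the nominal 52 mm. I took the stop as fully aside.
- **Button:** bottomed out at tool height 38.7 mm with a 25 N force jump. It is visible and clear of the tab.
- **Other items:** blue and purple measured the same to within 0.1 mm. The lid, whistle and headlamp look undisturbed.
- **Not fully checked:** the arm partly hid the orange carabiner and the bowl in the final picture, so I could not re-measure them. I saw no sign of contact with either. The orange reading in that last script covers only the visible end.

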